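# Hang the saucepans nested on one hook

## Task

Hang the three small saucepans from the drying rack on the one hook of the pan stand, largest first, so that each nests in the one before. Slide each pan back along the hook and push it gently home, the first against the rubber buffer so that it just gives and the others against the pan behind, before you let it hang; do not ram the buffer, and leave the other things alone.

Things in the scene. Friction and masses are not known exactly. Their poses are not given: they have to be found in the camera images.
- pan_large: large saucepan: steel bowl 120 mm across, 34 deep, about 300 g. Origin: centre of the eye in the handle's end. z along the handle, away from the bowl; mouth faces -x. Bowl axis at z = -105, rim x = -9, underside x = +25. Wooden handle end: y +-15 (the 30 mm to grip, from above, level with the eye), x +-9, top z = +20. Eye along x, 16 wide, 26 high. Nested eyes hang 18 mm apart, handle against handle.
- pan_medium: medium saucepan: steel bowl 96 mm across, 34 deep, about 250 g. Origin: centre of the eye in the handle's end. z along the handle, away from the bowl; mouth faces -x. Bowl axis at z = -105, rim x = -9, underside x = +25. Wooden handle end: y +-15 (the 30 mm to grip, from above, level with the eye), x +-9, top z = +20. Eye along x, 16 wide, 26 high. Nested eyes hang 18 mm apart, handle against handle.
- pan_small: small saucepan: steel bowl 72 mm across, 34 deep, about 200 g. Origin: centre of the eye in the handle's end. z along the handle, away from the bowl; mouth faces -x. Bowl axis at z = -105, rim x = -9, underside x = +25. Wooden handle end: y +-15 (the 30 mm to grip, from above, level with the eye), x +-9, top z = +20. Eye along x, 16 wide, 26 high. Nested eyes hang 18 mm apart, handle against handle.
- rack: wooden drying rack, fixed, 212 mm along x, 100 along y. Origin: centre underneath, z up. Slots at x = -64, 0, +64: the pans stand there on edge on two rails, handles up, mouths to -x, in any order (eyes up to 12 mm in front of the slot's middle). Dowels at y = +-32 reach z = 98; a pan is free once lifted 90 mm.
- stand: pan stand with one hook, fixed. Origin on the underside of the base plate (x = -50 to +100, y +-50, 12 mm thick); z up, x from the hook's tip towards the upright post at x = +75. The post is as high as the hook; nothing stands above.
- hook (a point): point on the centre line of the hook's 8 mm rod, 205 mm up; axes as the stand's. The rod runs level from the post over here to x = -74, then turns up to its tip at x = -90, 10 mm higher. A black rubber buffer (24 mm across) sits on it, its face anywhere from x = -12 to +12: set differently each time, not measured, to be felt.
- buffer (a joint): how far the rubber buffer is pressed back on its spring towards the post (m): 0 free, 0.007 at its end; 3 N per mm. A proper push home, straight or through the pans already hung, is 1 to 3 mm (3 to 9 N); more than 5 mm (15 N) is too hard.
- lemon: a yellow lemon, a bystander; leave it alone.
- tin: a low food tin, 75 mm across, 58 high, a bystander; leave it alone.
- mug: a plain terracotta-coloured mug, a bystander; leave it alone.
- matchbox: a matchbox 39x61x17 mm, a bystander; leave it alone.
- shaker: a small glass shaker with grey top, 44 mm across, 90 high, a bystander; leave it alone.
- jar: a spice jar, 44 mm across, 100 high, a bystander; leave it alone.
- teaspoon: a steel teaspoon, 130 mm long, a bystander; leave it alone.

How it is judged:
By the outcome, as a careful person would: the job done as asked, in the order asked, and still so for the second after the job is handed in, with the robot touching nothing.
It also fails if it takes over 72 s, if anything falls off the work surface, if the arm or the gripper's body presses on something with over 40 N, if the wrist force passes 120 N, or if a joint passes its speed limit or range.

## Robot

A 6-joint arm with a two-finger parallel gripper is mounted at the origin on a cart in front of the work surface, level with it; the furniture and walls round the work are solid. World frame = base frame: x ahead of the robot, y to its left, z up, the work surface at z = 0. Lengths are in m, angles in rad, forces in N, time in s.
With the tool pointing down it reaches from about 0.35 to 0.875 m from the base axis. Payload 15.5 kg.
Tool frame: the origin (TCP) lies on the centre line of the jaws, within the pads' length; the fingertips stand 8 mm ahead of it and the grasp point (between the pads) lies 11 mm behind it (manip.nose_length is the z of the fingertips in the tool frame, in m); z points along the fingers, y is the line along which they close (so a half turn about z gives the same grasp; the last joint's range is limited). The gripper opens to 85 mm and grips with 20 to 120 N. Pads are 22 mm wide; open, the fingers measure 114 mm over their backs; the gripper's body (76 mm by 85 mm) begins 54 mm behind the grasp point. The pads swing forward as they close: fully open they stand 13 mm farther back than shut.
Start: joints at [-1.206, 0.494, 1.345, -0, 1.302, -0.096], TCP at [0.278, -0.56, 0.239] pointing down, gripper open.
Joint ranges: [-2.91, 2.91], [-0.82, 2.16], [0.22, 2.67], [-1.22, 4.37], [0.12, 2.79], [-3.08, 3.08]. Speed limits (rad/s): [1.89, 1.89, 2.57, 3.01, 3.01, 3.01].

## Interface

Orientations are given as a rotation vector (axis times angle).
In Python, from workcell import manip gives the robot as it stands.
- The arm moves only by the shell command python3 -m inch 'ROWS' [FORCE]. ROWS is JSON, a list of rows, each an object of numbers: "hand": the opening, from -1 (shut) to 1 (fully open), so that 0 is half open; "dx", "dy", "dz": the shift along the tool's x, y, z in mm; "roll": the turn about the tool's z in rad. A call has exactly 10 rows; each row is the pose to reach, as a shift and turn from the pose commanded when the call began, along the tool's axes at that moment; what a row does not reach only later rows make up. A row lasts 1/8 s, in which the tool goes at most 62.5 mm and 10.7 degrees, less where a joint would pass 70% of its speed; a pose out of reach is approached as far as the arm can. A call with a gripper value outside its range is refused whole. The fingers move at their own pace and stop on an object; FORCE is the grip in N (left out, the last holds). Time passes only in rows, so rows that repeat a pose let the fingers close, or fill a call up. It gives the time, the measured TCP pose, the force, the opening and the grip force at its end, in the units of the state.
- manip.state(): the state, without advancing time (a new reading comes with each control period).
- manip.snapshot(name): name is "side" or "top" or "wrist"; returns a dict with "img" (480x640x3 uint8, blue, green, red), "range_z" (480x640 float32, m along the optical axis (not along the pixel's ray), 0 where there is no reading), "intrinsics" (3x3 intrinsics, pixels), "rvec" (rotation vector, rad) and "tvec" (3), from world to camera coordinates, as OpenCV has them. Camera axes: x right, y down, z forward; pixel columns grow to the right and rows downward; lengths in m; the calibration is good to about 2 mm. A picture is of the moment at which its call begins.
- manip.job_done(): hands the job in; it is judged then, once.
The state is a dict: "clock": time; "q": joint angles; "dq": joint speeds; "joint_efforts": joint torques, N m; "tcp_pos": TCP position; "eef_rot": TCP orientation; "wrist_force": force on the tool from outside, world axes, zero at the start; "wrist_torque": the same for the moment, N m; "width": finger opening in m; "grasp_force": force on a finger pad.
Only numpy, scipy, OpenCV 4.12 (cv2) and the standard library are available. Lean on these libraries where they do the work, as an engineer would, in place of code of your own. Each camera call takes 0.05 s, during which the arm holds its last target. There are 200 camera calls.

## Working session

There is one attempt and no reset: what is moved stays moved. The work goes in short steps, Python scripts to look and compute and a shell command to move; the robot and the scene stay as the last step left them, time stands still between calls to the robot, and variables do not carry over. Pictures are saved under pics/ and viewed, at most 10 in all, crops included, and the job is handed in when it is done.

```bash
mkdir -p pics
cat > h.py <<'E'
import numpy as np, cv2
from workcell import manip
def snap(n):
    s=manip.snapshot(n); cv2.imwrite('/dev/null.png',s['img']) if 0 else None
    R=cv2.Rodrigues(np.array(s['rvec'],float))[0]; t=np.array(s['tvec'],float).ravel()
    K=np.array(s['intrinsics']); v,u=np.mgrid[0:480,0:640]; z=s['range_z']
    c=np.stack([(u-K[0,2])/K[0,0]*z,(v-K[1,2])/K[1,1]*z,z],-1)
    s['P']=(c-t)@R; s['P'][z==0]=np.nan
    return s
E
python3 - <<'E'
from h import *
st=manip.state(); print({k:np.round(v,3) for k,v in st.items()})
a=snap('side');b=snap('top')
np.savez('d0.npz',sP=a['P'],si=a['img'],tP=b['P'],ti=b['img'])
cv2.imwrite('pics/side0.png',a['img']);cv2.imwrite('pics/top0.png',b['img'])
for s in(a,b):
    R=cv2.Rodrigues(np.array(s['rvec'],float))[0]; print(-R.T@np.array(s['tvec']).ravel(),R[2])
E
```

```text
{'clock': np.float64(0.0), 'q': array([-1.205,  0.494,  1.346,  0.   ,  1.303, -0.095]), 'dq': array([-0.   ,  0.001,  0.   ,  0.   , -0.   , -0.001]), 'joint_efforts': array([-1.0000e-03, -8.8216e+01, -3.8387e+01, -0.0000e+00,  1.0000e-02,
       -0.0000e+00]), 'tcp_pos': array([ 0.278, -0.559,  0.239]), 'eef_rot': array([-3.057, -0.717,  0.   ]), 'wrist_force': array([-0.137,  0.268, -0.406]), 'wrist_torque': array([-0.063,  0.013, -0.038]), 'grasp_force': np.float64(0.0), 'width': np.float64(0.085)}
[-0.21661224 -0.14915054  1.08487049] [ 0.60708592  0.09547382 -0.78887986]
[ 0.35691888 -0.00821924  1.02622529] [ 0.15845752 -0.0083351  -0.98733061]
```

View pics/side0.png

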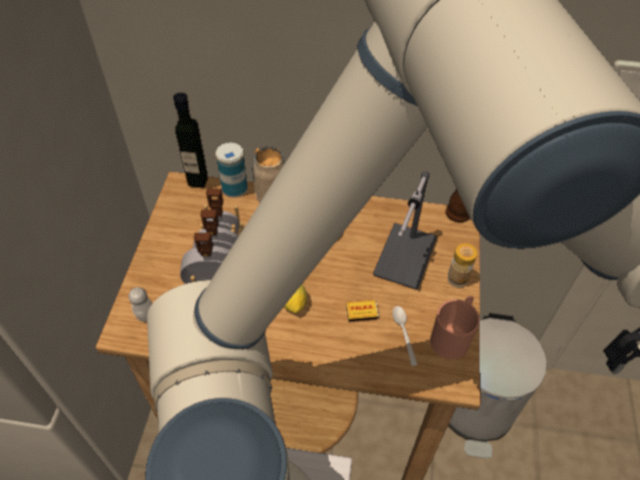

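View pics/top0.png

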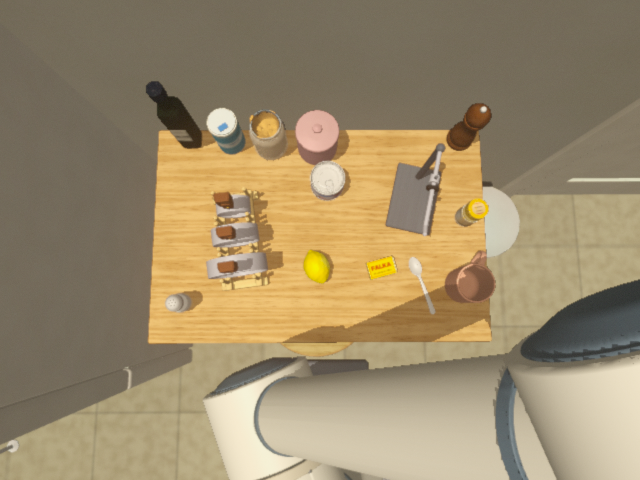

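The side view is mostly blocked by the arm. The top view shows the three handles at about (223,200), (226,233) and (228,267), the stand plate at (413,198), and the rod running from about (437,178) to (428,232).

Run:
```python
from h import *
d=np.load('d0.npz');P=d['tP'];I=d['ti']
def cl(m,name):
    n,L,S,C=cv2.connectedComponentsWithStats(m.astype(np.uint8))
    for i in range(1,n):
        if S[i,4]>15:
            q=P[L==i]; print(name,S[i],'med',np.round(np.nanmedian(q,0),4),'lo',np.round(np.nanpercentile(q,3,axis=0),4),'hi',np.round(np.nanpercentile(q,97,axis=0),4), 'rect',[np.round(x,3) for x in cv2.minAreaRect((q[:,:2]*1000).astype(np.float32))])
z=P[...,2]; ok=np.isfinite(z)
r=np.zeros((480,640),bool); r[180:300,190:290]=1
b=I[...,2].astype(int)
cl(r&ok&(z>0.14),'handles')
r2=np.zeros((480,640),bool); r2[130:250,380:460]=1
cl(r2&ok&(z>0.16),'hook')
cl(r2&ok&(z>0.005)&(z<0.025),'plate')
cv2.imwrite('pics/c0.png',np.hstack([cv2.resize(I[180:300,190:290],None,fx=4,fy=4,interpolation=2),cv2.resize(I[130:250,380:460],None,fx=4,fy=4,interpolation=2)]))
cl((np.abs(z-0.05)<1)&(z>0.03)&ok&(np.arange(640)[None]>150)&(np.arange(640)[None]<500)&(np.arange(480)[:,None]<320),'all')
```

```text
handles [213 192  20  15 243] med [0.5561 0.1702 0.1804] lo [0.5493 0.1572 0.145 ] hi [0.5676 0.185  0.1842] rect [array([559.061, 171.855]), array([18.667, 30.299]), np.float64(5.208)]
handles [216 225  20  15 235] med [0.4915 0.1598 0.1944] lo [0.4833 0.1475 0.1569] hi [0.5016 0.1747 0.1978] rect [array([492.953, 161.611]), array([18.708, 29.414]), np.float64(9.114)]
handles [217 253  30  22 445] med [0.4332 0.1497 0.1727] lo [0.4194 0.1335 0.1404] hi [0.4545 0.175  0.2111] rect [array([437.194, 154.658]), array([35.924, 52.764]), np.float64(9.793)]
hook [423 143  23  93 603] med [ 0.5783 -0.216   0.2097] lo [ 0.4876 -0.2349  0.1743] hi [ 0.6465 -0.1947  0.2183] rect [array([ 565.832, -213.694]), array([ 23.64 , 176.226]), np.float64(74.308)]
plate [447 130  13  21 104] med [ 0.7215 -0.3085  0.0143] lo [ 0.7084 -0.3273  0.0059] hi [ 0.7487 -0.3019  0.0235] rect [array([ 727.255, -311.705]), array([49.432, 16.654]), np.float64(24.496)]
plate [ 386  162   48   72 2278] med [ 0.592  -0.209   0.0125] lo [ 0.5268 -0.2519  0.0088] hi [ 0.6664 -0.1668  0.0161] rect [array([ 598.331, -211.
[... 1292 characters left out ...]
21 -0.3493  0.0358] hi [ 0.5696 -0.3111  0.1036] rect [array([ 552.749, -331.445]), array([43.154, 43.471]), np.float64(85.21)]
all [303 250  27  33 668] med [ 0.4407 -0.0029  0.0476] lo [ 0.4124 -0.0281  0.0326] hi [0.4714 0.0204 0.0567] rect [array([442.331,  -4.213]), array([61.969, 59.923]), np.float64(63.171)]
all [ 448  250   48   53 1136] med [ 0.4092 -0.3378  0.0755] lo [ 0.3667 -0.3557  0.0329] hi [ 0.4628 -0.282   0.0997] rect [array([ 410.157, -330.006]), array([ 77.701, 104.065]), np.float64(37.949)]
all [165 292  26  21 410] med [0.3674 0.2746 0.0796] lo [0.3494 0.2642 0.0333] hi [0.3863 0.2942 0.09  ] rect [array([367.986, 280.869]), array([37.323, 41.528]), np.float64(89.639)]
```

View pics/c0.png

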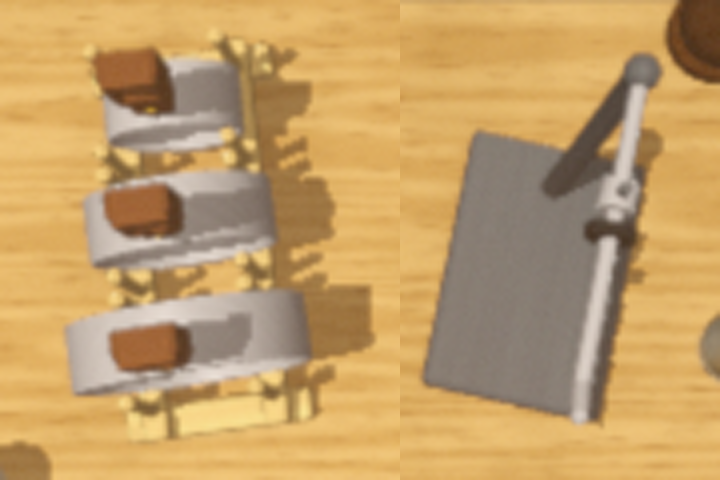

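The pans stand large, medium, small going away from the robot. The rod's tip is at crop (580,415) and its post end at (640,70). Next I refine the poses.

Run:
```python
from h import *
d=np.load('d0.npz');P=d['tP'];I=d['ti'].astype(int);z=P[...,2]
br=(I[...,2]>I[...,0]+40)&(I[...,2]<175)&(I[...,1]<0.62*I[...,2])
for n,(r0,r1) in dict(small=(188,212),med=(221,245),large=(255,280)).items():
    m=np.zeros_like(br);m[r0:r1,208:242]=1;m&=br&(z>.13)
    q=P[m]; zt=np.percentile(q[:,2],85); t=q[q[:,2]>zt-.006]
    print(n,len(q),len(t),'ztop',np.round(np.median(t[:,2]),4),'rect',cv2.minAreaRect((t[:,:2]*1000).astype(np.float32)),'plane',np.round(np.linalg.lstsq(np.c_[t[:,:2],np.ones(len(t))],t[:,2],rcond=None)[0],2))
    c=np.median(t[:,:2],0); m2=np.zeros_like(br); m2[180:300,200:290]=1
    ax=np.array([np.cos(.165),np.sin(.165)]); L=(P[...,:2]-c)@ax
    Y=(P[...,:2]-c)@np.array([-ax[1],ax[0]])
    for lo in (-10,-30,-50,-70):
        b=m2&~br&(np.abs(L)<.045)&(Y*1000>lo-8)&(Y*1000<lo+8)&(z>.06)&((I.max(-1)-I.min(-1))<30)
        if b.sum()>5: print('  bowl y',lo,b.sum(),'L mm',np.round(np.percentile(L[b]*1000,[3,50,97]),1),'z',np.round(np.percentile(z[b],[5,50,95]),3))
m=np.zeros_like(br);m[140:240,420:450]=1; m&=(z>.198)&(z<.222)
q=P[m];l=cv2.fitLine(q[:,:2].astype(np.float32),cv2.DIST_HUBER,0,1e-4,1e-4).ravel();
if l[0]<0:l[:2]*=-1
s=(q[:,:2]-l[2:])@l[:2]; off=(q[:,:2]-l[2:])@np.array([-l[1],l[0]])
print('rod',l,'yaw',np.degrees(np.arctan2(l[1],l[0])),s.min(),s.max())
for a in np.arange(-.09,.1,.01):
    k=abs(s-a)<.005
    if k.sum(): print(round(a,3),k.sum(),np.round(q[k].mean(0),4),'off',np.round(1000*np.percentile(off[k],[0,50,100]),1),'zmax',np.round(q[k][:,2].max(),4))
```

```text
small 21 17 ztop 0.1821 rect ((557.144287109375, 168.9675750732422), (11.185484886169434, 22.691083908081055), 15.247469902038574) plane [0.2  0.1  0.05]
  bowl y -10 114 L mm [-43.7   2.2  23.4] z [0.088 0.091 0.12 ]
  bowl y -30 138 L mm [-43.4   6.3  23.6] z [0.07  0.081 0.109]
  bowl y -50 6 L mm [-44.4 -42.5 -40.1] z [0.088 0.09  0.091]
med 18 18 ztop 0.1959 rect ((490.513671875, 162.1983184814453), (12.727251052856445, 23.75754165649414), 12.305411338806152) plane [ 0.13 -0.02  0.14]
  bowl y -10 117 L mm [-44.1   2.   27. ] z [0.115 0.119 0.146]
  bowl y -30 167 L mm [-44.3   7.2  25.3] z [0.102 0.11  0.138]
  bowl y -50 93 L mm [-44.2   2.5  24. ] z [0.083 0.095 0.125]
large 12 12 ztop 0.2083 rect ((423.4974365234375, 152.12460327148438), (21.49060821533203, 8.630446434020996), 89.64151763916016) plane [ 0.16 -0.07  0.15]
  bowl y -10 70 L mm [-3.4 21.5 28.3] z [0.141 0.143 0.146]
  bowl y -30 153 L mm [-2.9 12.  27.2] z [0.133 0.139 0.143]
  bowl y -50 154 L mm [-2.8 12.6 28. ] z [0.112 0.123 0.13 ]
rod [ 0.9746487  -0.22374073  0.57221454 -0.21470042] yaw -12.928839 -0.0946
[... 551 characters left out ...]
.7 -0.3  2.7] zmax 0.2115
-0.01 57 [ 0.5646 -0.2126  0.2095] off [-11.1   0.3  11.2] zmax 0.2187
-0.0 39 [ 0.5706 -0.2147  0.2129] off [-12.5  -0.2  11.2] zmax 0.218
0.01 62 [ 0.5817 -0.2164  0.2115] off [-9.5  1.1  8.2] zmax 0.2214
0.02 27 [ 0.5911 -0.218   0.2113] off [-8.2  1.9  8. ] zmax 0.2154
0.03 24 [ 0.6011 -0.2216  0.2091] off [-4.3  0.2  3.1] zmax 0.2116
0.04 25 [ 0.6113 -0.2241  0.2084] off [-4.2 -0.4  3.2] zmax 0.2125
0.05 24 [ 0.6212 -0.2265  0.2089] off [-4.9 -0.6  3.6] zmax 0.2119
0.06 23 [ 0.6312 -0.2285  0.2091] off [-4.3  0.1  3.2] zmax 0.212
0.07 52 [ 0.6405 -0.2306  0.2111] off [-8.9  0.1  6.9] zmax 0.2158
0.08 24 [ 0.6479 -0.2316  0.2115] off [-8.7  0.9  7.3] zmax 0.2162
```

```bash
cat >> h.py <<'E'
def tool():
    st=manip.state(); R=cv2.Rodrigues(np.array(st['eef_rot'],float))[0]; return st,R,np.array(st['tcp_pos'])
def go(target,yaw):  # print shift in tool axes (mm) and roll so that tool x has world yaw (rad, mod pi)
    st,R,p=tool(); d=R.T@(np.array(target)-p)*1000
    r=-(yaw-np.arctan2(R[1,0],R[0,0])); r=(r+np.pi/2)%np.pi-np.pi/2
    print('shift',np.round(d,1),'roll',round(r,3),'q6',round(st['q'][5],2),'t',round(float(st['clock']),2),'tilt',np.round(R[2],3))
def top(P,box,zlo,zhi):
    z=P[...,2];m=np.zeros(z.shape,bool);m[box[0]:box[1],box[2]:box[3]]=1;m&=(z>zlo)&(z<zhi);q=P[m]
    return len(q),np.round(np.median(q,0),4),cv2.minAreaRect((q[:,:2]*1000).astype(np.float32))
E
python3 - <<'E'
from h import *
P=np.load('d0.npz')['tP']
for b,h in (((185,215,205,245),.182),((220,248,205,245),.196),((252,285,205,245),.2083)):
    print(top(P,b,h-.035,h+.008))
go([.43,.151,.30],.165)
E
```

```text
(230, array([0.5563, 0.1703, 0.1807]), ((559.061279296875, 171.85479736328125), (18.666696548461914, 30.299264907836914), 5.207632064819336))
(218, array([0.492 , 0.1598, 0.1947]), ((492.95318603515625, 161.61083984375), (18.707584381103516, 29.414453506469727), 9.113876342773438))
(221, array([0.4279, 0.1522, 0.2082]), ((428.21282958984375, 154.5406036376953), (18.027076721191406, 30.57550621032715), 9.343932151794434))
shift [ 452.3 -568.8  -60.6] roll 0.296 q6 -0.1 t 0.1 tilt [ 0.    -0.001 -1.   ]
```

```bash
python3 -m inch '[{"dx":450,"dy":-568,"dz":-60,"roll":0.296,"hand":1},{"dx":450,"dy":-568,"dz":-60,"roll":0.296,"hand":1},{"dx":450,"dy":-568,"dz":-60,"roll":0.296,"hand":1},{"dx":450,"dy":-568,"dz":-60,"roll":0.296,"hand":1},{"dx":450,"dy":-568,"dz":-60,"roll":0.296,"hand":1},{"dx":450,"dy":-568,"dz":-60,"roll":0.296,"hand":1},{"dx":450,"dy":-568,"dz":-60,"roll":0.296,"hand":1},{"dx":450,"dy":-568,"dz":-60,"roll":0.296,"hand":1},{"dx":450,"dy":-568,"dz":-60,"roll":0.296,"hand":1},{"dx":450,"dy":-568,"dz":-60,"roll":0.296,"hand":1}]'; python3 -c "
from h import *
go([.428,.1535,.30],.165)"
```

```text
clock: 1.35
tcp_pos: [0.4072, 0.0515, 0.2911]
eef_rot: [3.131, 0.258, 0.001]
wrist_force: [1.8, -0.5, 0.2]
width: 0.0853
grasp_force: 0.0
shift [ 37.2 -97.2  -8.9] roll -0.0 q6 1.39 t 1.35 tilt [ 0.  0. -1.]
```

```bash
python3 -m inch '[{"dx":35,"dy":-92,"dz":-9,"hand":1},{"dx":35,"dy":-92,"dz":-9,"hand":1},{"dx":35,"dy":-92,"dz":-9,"hand":1},{"dx":35,"dy":-92,"dz":-9,"hand":1},{"dx":35,"dy":-92,"dz":-9,"hand":1},{"dx":35,"dy":-92,"dz":-9,"hand":1},{"dx":35,"dy":-92,"dz":-9,"hand":1},{"dx":35,"dy":-92,"dz":-9,"hand":1},{"dx":35,"dy":-92,"dz":-9,"hand":1},{"dx":35,"dy":-92,"dz":-9,"hand":1}]'
python3 - <<'E'
from h import *
w=snap('wrist'); P=w['P'];np.savez('w.npz',P=P,i=w['img']);cv2.imwrite('pics/w1.png',w['img'])
z=P[...,2];m=((z>.17)&(z<.222)).astype(np.uint8)
n,L,S,C=cv2.connectedComponentsWithStats(m)
for i in range(1,n):
    if S[i,4]>200:
        q=P[L==i]; print(S[i],np.round(np.median(q,0),4),cv2.minAreaRect((q[:,:2]*1000).astype(np.float32)))
go([.4282,.1545,.177],.165)
E
```

```text
[ 136   73   64   34 1871] [0.4913 0.1589 0.1951] ((490.8670654296875, 162.3680877685547), (18.128211975097656, 30.336320877075195), 8.265844345092773)
[ 137  174   67   38 2084] [0.4301 0.1512 0.2084] ((427.2467956542969, 154.73817443847656), (19.111658096313477, 30.501201629638672), 7.805970668792725)
shift [ 35.8 -91.4 115. ] roll 0.004 q6 1.4 t 1.4 tilt [ 0.002 -0.002 -1.   ]schema error: expected keys hand, dx, dy, dz, roll
```

View pics/w1.png

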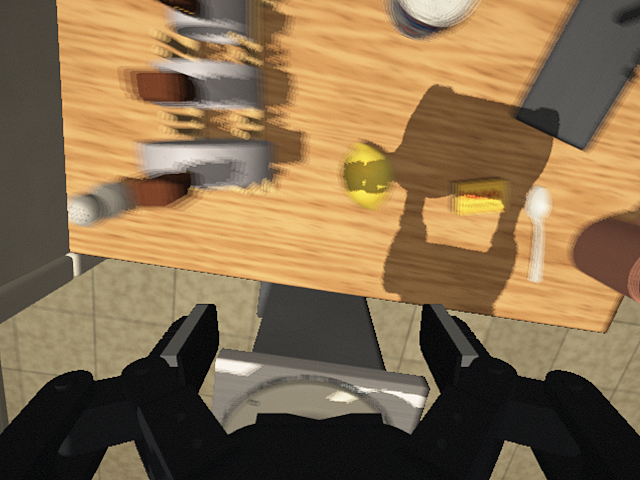

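The wrist view (a little blurred by motion) shows the large handle at (160,190) and the medium at (165,87). Its 3D positions agree with the top camera to 2 mm.

```bash
python3 -m inch '[{"dx":34,"dy":-90,"dz":-5,"roll":0.015,"hand":1},{"dx":34,"dy":-90,"dz":-5,"roll":0.015,"hand":1},{"dx":34,"dy":-90,"dz":20,"roll":0.015,"hand":1},{"dx":34,"dy":-90,"dz":40,"roll":0.015,"hand":1},{"dx":34,"dy":-90,"dz":60,"roll":0.015,"hand":1},{"dx":34,"dy":-90,"dz":70,"roll":0.015,"hand":1},{"dx":34,"dy":-90,"dz":80,"roll":0.015,"hand":1},{"dx":34,"dy":-90,"dz":80,"roll":0.015,"hand":1},{"dx":34,"dy":-90,"dz":80,"roll":0.015,"hand":1},{"dx":34,"dy":-90,"dz":80,"roll":0.015,"hand":1}]' 60; python3 -c "
from h import *
go([.4275,.1546,.177],.15)"
```

```text
clock: 2.65
tcp_pos: [0.4263, 0.1439, 0.2113]
eef_rot: [-3.133, -0.235, -0.001]
wrist_force: [0.4, -0.3, 0.2]
width: 0.0856
grasp_force: 0.0
shift [  2.7 -10.4  34.3] roll -0.0 q6 1.61 t 2.65 tilt [ 0.001 -0.    -1.   ]
```

```bash
python3 -m inch '[{"dx":3,"dy":-10,"dz":10,"roll":0,"hand":1},{"dx":3,"dy":-10,"dz":25,"roll":0,"hand":1},{"dx":3,"dy":-10,"dz":34,"roll":0,"hand":1},{"dx":3,"dy":-10,"dz":34,"roll":0,"hand":1},{"dx":3,"dy":-10,"dz":34,"roll":0,"hand":-1},{"dx":3,"dy":-10,"dz":34,"roll":0,"hand":-1},{"dx":3,"dy":-10,"dz":34,"roll":0,"hand":-1},{"dx":3,"dy":-10,"dz":34,"roll":0,"hand":-1},{"dx":3,"dy":-10,"dz":34,"roll":0,"hand":-1},{"dx":3,"dy":-10,"dz":34,"roll":0,"hand":-1}]' 70; python3 -c "
from h import *
go([.4275,.1546,.177],.15)"
```

```text
clock: 3.9
tcp_pos: [0.4277, 0.1543, 0.1771]
eef_rot: [-3.133, -0.235, -0.001]
wrist_force: [-0.7, 2.0, 5.0]
width: 0.0295
grasp_force: 68.9
shift [-0.2 -0.3  0.1] roll -0.0 q6 1.64 t 3.9 tilt [ 0.001 -0.    -1.   ]
```

```bash
python3 -m inch '[{"dx":0,"dy":0,"dz":-15,"roll":0,"hand":-1},{"dx":0,"dy":0,"dz":-35,"roll":0,"hand":-1},{"dx":0,"dy":0,"dz":-60,"roll":0,"hand":-1},{"dx":0,"dy":0,"dz":-85,"roll":0,"hand":-1},{"dx":0,"dy":0,"dz":-105,"roll":0,"hand":-1},{"dx":0,"dy":15,"dz":-110,"roll":0,"hand":-1},{"dx":0,"dy":40,"dz":-110,"roll":0.05,"hand":-1},{"dx":0,"dy":75,"dz":-110,"roll":0.1,"hand":-1},{"dx":0,"dy":110,"dz":-110,"roll":0.2,"hand":-1},{"dx":0,"dy":140,"dz":-110,"roll":0.3,"hand":-1}]'; python3 -c "
from h import *
go([.4406,-.1845,.26],-.2257)"
```

```text
clock: 5.15
tcp_pos: [0.4479, 0.0137, 0.2859]
eef_rot: [3.132, -0.242, -0.002]
wrist_force: [-0.8, 0.4, -1.7]
width: 0.0294
grasp_force: 69.6
shift [ 23.2 197.   26. ] roll 0.072 q6 1.62 t 5.15 tilt [-0.002  0.    -1.   ]
```

```bash
python3 -m inch '[{"dx":4,"dy":35,"dz":0,"roll":0.03,"hand":-1},{"dx":9,"dy":75,"dz":5,"roll":0.07,"hand":-1},{"dx":14,"dy":115,"dz":10,"roll":0.07,"hand":-1},{"dx":18,"dy":150,"dz":15,"roll":0.07,"hand":-1},{"dx":21,"dy":175,"dz":20,"roll":0.07,"hand":-1},{"dx":23,"dy":190,"dz":26,"roll":0.07,"hand":-1},{"dx":23,"dy":195,"dz":26,"roll":0.07,"hand":-1},{"dx":23,"dy":195,"dz":26,"roll":0.07,"hand":-1},{"dx":23,"dy":195,"dz":26,"roll":0.07,"hand":-1},{"dx":23,"dy":195,"dz":26,"roll":0.07,"hand":-1}]'
python3 - <<'E'
from h import *
go([.4406,-.1845,.1995],-.2257)
print(manip.state()['wrist_force'])
a=snap('side');b=snap('top');np.savez('d1.npz',sP=a['P'],si=a['img'],tP=b['P'],ti=b['img'])
cv2.imwrite('pics/p1.png',np.hstack([cv2.resize(a['img'][120:360,340:520],None,fx=2,fy=2),cv2.resize(b['img'][120:360,320:500],None,fx=2,fy=2)]))
E
```

```text
clock: 6.4
tcp_pos: [0.4421, -0.18, 0.261]
eef_rot: [3.123, -0.344, 0.0]
wrist_force: [-0.1, -0.2, -3.8]
width: 0.0293
grasp_force: 69.5
shift [-0.5  4.7 61.5] roll 0.006 q6 1.28 t 6.4 tilt [ 0.  0. -1.]
[-0.10766123 -0.16937596 -3.78011345]
```

View pics/p1.png

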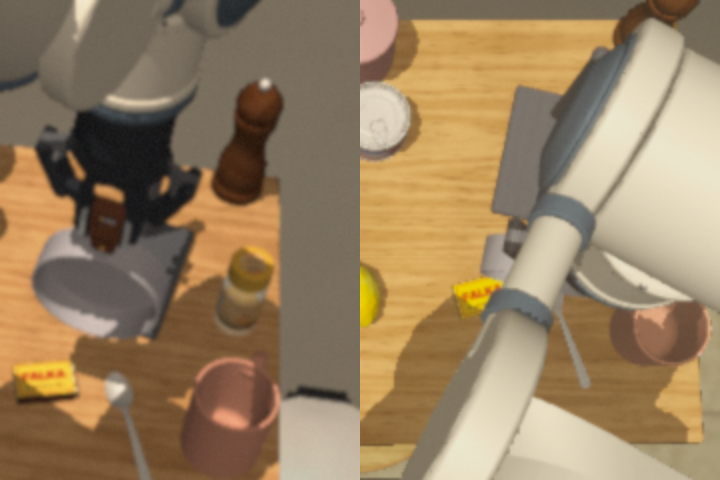

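The side view shows the large pan held with its mouth towards the robot and its handle at crop (107,215). Next I measure the eye relative to the TCP.

```bash
cat >> h.py <<'E'
def handle(P,I,box):
    I=I.astype(int);m=np.zeros(I.shape[:2],bool);m[box[0]:box[1],box[2]:box[3]]=1
    m&=(I[...,2]>1.5*I[...,0])&(I[...,2]>50)
    st,R,p=tool(); q=P[m]; q=q[np.isfinite(q[:,0])]; t=(q-p)@R*1000   # tool frame mm
    t=t[(abs(t)<60).all(1)]; print(len(t)); print(np.round(np.percentile(t,[2,10,50,90,98],axis=0),1))
    return t
E
python3 - <<'E'
from h import *
d=np.load('d1.npz'); t=handle(d['sP'],d['si'],(208,250,375,412))
I=d['si'];P=d['sP']
# front face eye: list rows near middle column
z=P[...,2]
print(np.round(P[210:246:2,394]*1000)); print(I[210:246:2,394].tolist())
E
```

```text
396
[[-11.3 -30.6 -38. ]
 [-10.  -13.2 -31.7]
 [ -6.8  -2.1 -20.8]
 [  4.4   9.7  10.8]
 [  7.1  12.3  21.3]]
[[ 431. -175.  334.]
 [ 432. -175.  328.]
 [ 708. -187.   -1.]
 [ 701. -187.   -0.]
 [ 453. -178.  288.]
 [ 444. -178.  293.]
 [ 441. -178.  292.]
 [ 436. -178.  293.]
 [ 433. -179.  292.]
 [ 434. -179.  285.]
 [ 651. -190.   11.]
 [ 448. -181.  257.]
 [ 444. -182.  257.]
 [ 440. -182.  257.]
 [ 434. -182.  259.]
 [ 433. -183.  255.]
 [ 431. -183.  252.]
 [ 434. -184.  243.]]
[[26, 26, 26], [42, 66, 88], [87, 143, 197], [88, 148, 208], [67, 113, 163], [30, 50, 78], [24, 34, 62], [23, 34, 64], [22, 36, 62], [36, 45, 62], [68, 74, 80], [41, 50, 68], [21, 30, 57], [15, 30, 58], [19, 32, 57], [12, 27, 49], [9, 26, 48], [16, 30, 52]]
```

```bash
python3 -m inch '[{"dx":0,"dy":5,"dz":15,"roll":0.006,"hand":-1},{"dx":0,"dy":5,"dz":35,"roll":0.006,"hand":-1},{"dx":0,"dy":5,"dz":52,"roll":0.006,"hand":-1},{"dx":0,"dy":5,"dz":62,"roll":0.006,"hand":-1},{"dx":0,"dy":5,"dz":62,"roll":0.006,"hand":-1},{"dx":0,"dy":5,"dz":62,"roll":0.006,"hand":-1},{"dx":5,"dy":5,"dz":62,"roll":0.006,"hand":-1},{"dx":10,"dy":5,"dz":62,"roll":0.006,"hand":-1},{"dx":15,"dy":5,"dz":62,"roll":0.006,"hand":-1},{"dx":15,"dy":5,"dz":62,"roll":0.006,"hand":-1}]'
python3 - <<'E'
from h import *
go([.5517,-.2100,.199],-.2257)
print(manip.state()['wrist_force'])
a=snap('side');P=a['P'];handle(P,a['img'],(208,265,375,425));np.savez('d2.npz',P=P,i=a['img'])
cv2.imwrite('pics/p2.png',cv2.resize(a['img'][170:290,350:470],None,fx=4,fy=4,interpolation=2))
E
```

```text
clock: 7.75
tcp_pos: [0.456, -0.1888, 0.1989]
eef_rot: [3.121, -0.354, 0.0]
wrist_force: [-0.4, 0.0, -2.8]
width: 0.029
grasp_force: 69.6
shift [98.  -0.8 -0.1] roll -0.0 q6 1.28 t 7.75 tilt [ 0.  0. -1.]
[-0.37015485  0.03249373 -2.82601491]
312
[[-11.  -39.4 -51.3]
 [ -9.4 -27.5 -32.9]
 [ -5.5  -2.3 -22.7]
 [  4.9   9.5  11.9]
 [ 10.9  11.9  21.1]]
```

View pics/p2.png

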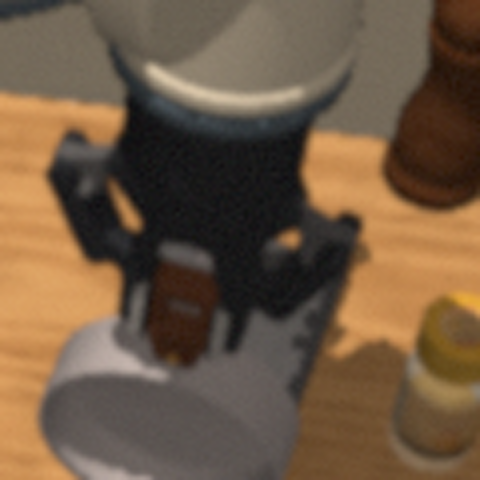

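```bash
python3 -m inch '[{"dx":4,"dy":-1,"dz":0,"roll":0,"hand":-1},{"dx":8,"dy":-1,"dz":0,"roll":0,"hand":-1},{"dx":12,"dy":-1,"dz":0,"roll":0,"hand":-1},{"dx":16,"dy":-1,"dz":0,"roll":0,"hand":-1},{"dx":20,"dy":-1,"dz":0,"roll":0,"hand":-1},{"dx":24,"dy":-1,"dz":0,"roll":0,"hand":-1},{"dx":28,"dy":-1,"dz":0,"roll":0,"hand":-1},{"dx":32,"dy":-1,"dz":0,"roll":0,"hand":-1},{"dx":36,"dy":-1,"dz":0,"roll":0,"hand":-1},{"dx":40,"dy":-1,"dz":0,"roll":0,"hand":-1}]'
python3 - <<'E'
from h import *
go([.5517,-.2100,.199],-.2257)
print(manip.state()['wrist_force'])
a=snap('side');np.savez('d3.npz',P=a['P'],i=a['img'])
cv2.imwrite('pics/p3.png',cv2.resize(a['img'][170:290,350:470],None,fx=4,fy=4,interpolation=2))
E
```

```text
clock: 9.05
tcp_pos: [0.495, -0.1967, 0.1988]
eef_rot: [-3.121, 0.355, 0.0]
wrist_force: [-0.4, -0.1, -2.3]
width: 0.0289
grasp_force: 69.6
shift [58.3  0.2 -0.2] roll -0.001 q6 1.31 t 9.05 tilt [-0. -0. -1.]
[-0.38943914 -0.05285853 -2.27594319]
```

View pics/p3.png

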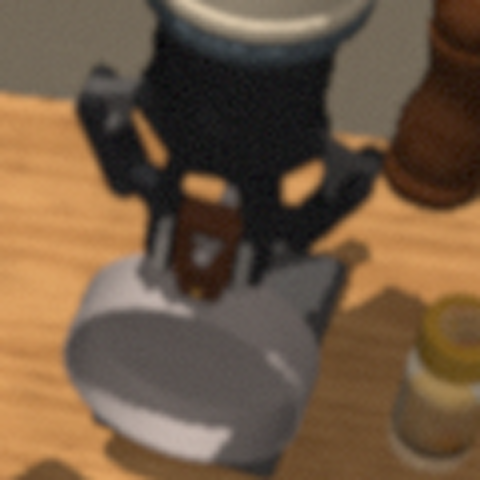

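The rod's tip shows in the eye at crop (208,248), so the large pan is threaded cleanly.

```bash
python3 -m inch '[{"dx":8,"dy":0,"dz":0,"roll":0,"hand":-1},{"dx":16,"dy":0,"dz":0,"roll":0,"hand":-1},{"dx":24,"dy":0,"dz":0,"roll":0,"hand":-1},{"dx":32,"dy":0,"dz":0,"roll":0,"hand":-1},{"dx":38,"dy":0,"dz":0,"roll":0,"hand":-1},{"dx":43,"dy":0,"dz":0,"roll":0,"hand":-1},{"dx":47,"dy":0,"dz":0,"roll":0,"hand":-1},{"dx":50,"dy":0,"dz":0,"roll":0,"hand":-1},{"dx":51,"dy":0,"dz":0,"roll":0,"hand":-1},{"dx":51,"dy":0,"dz":0,"roll":0,"hand":-1}]'
python3 - <<'E'
from h import *
go([.5517,-.2100,.199],-.2257)
print(manip.state()['wrist_force'])
E
```

```text
clock: 10.35
tcp_pos: [0.5444, -0.2081, 0.1989]
eef_rot: [-3.121, 0.355, 0.0]
wrist_force: [-0.5, 0.2, -2.9]
width: 0.0292
grasp_force: 69.6
shift [ 7.6  0.2 -0.1] roll -0.001 q6 1.33 t 10.35 tilt [-0. -0. -1.]
[-0.51600186  0.21990945 -2.87312153]
```

Creep in.

```bash
python3 -m inch '[{"dx":1,"dy":0,"dz":0,"roll":0,"hand":-1},{"dx":2,"dy":0,"dz":0,"roll":0,"hand":-1},{"dx":3,"dy":0,"dz":0,"roll":0,"hand":-1},{"dx":4,"dy":0,"dz":0,"roll":0,"hand":-1},{"dx":5,"dy":0,"dz":0,"roll":0,"hand":-1},{"dx":6,"dy":0,"dz":0,"roll":0,"hand":-1},{"dx":7,"dy":0,"dz":0,"roll":0,"hand":-1},{"dx":8,"dy":0,"dz":0,"roll":0,"hand":-1},{"dx":8,"dy":0,"dz":0,"roll":0,"hand":-1},{"dx":8,"dy":0,"dz":0,"roll":0,"hand":-1}]'
```

```text
clock: 11.6
tcp_pos: [0.5522, -0.2099, 0.1988]
eef_rot: [-3.121, 0.355, 0.0]
wrist_force: [0.4, -0.8, -2.4]
width: 0.0288
grasp_force: 69.6
```

```bash
python3 -m inch '[{"dx":0.5,"dy":0,"dz":0,"roll":0,"hand":-1},{"dx":1,"dy":0,"dz":0,"roll":0,"hand":-1},{"dx":1.5,"dy":0,"dz":0,"roll":0,"hand":-1},{"dx":2,"dy":0,"dz":0,"roll":0,"hand":-1},{"dx":2.5,"dy":0,"dz":0,"roll":0,"hand":-1},{"dx":3,"dy":0,"dz":0,"roll":0,"hand":-1},{"dx":3,"dy":0,"dz":0,"roll":0,"hand":-1},{"dx":3,"dy":0,"dz":0,"roll":0,"hand":-1},{"dx":3,"dy":0,"dz":0,"roll":0,"hand":-1},{"dx":3,"dy":0,"dz":0,"roll":0,"hand":-1}]'; python3 -c "
from h import *
print(manip.state()['wrist_force'])"
```

```text
clock: 12.85
tcp_pos: [0.5551, -0.2106, 0.1988]
eef_rot: [-3.121, 0.355, 0.0]
wrist_force: [-1.9, 0.8, -2.7]
width: 0.0292
grasp_force: 69.6
[-1.86743935  0.79308425 -2.72793264]
```

```bash
python3 -m inch '[{"dx":0.5,"dy":0,"dz":0,"roll":0,"hand":-1},{"dx":1,"dy":0,"dz":0,"roll":0,"hand":-1},{"dx":1.5,"dy":0,"dz":0,"roll":0,"hand":-1},{"dx":1.5,"dy":0,"dz":0,"roll":0,"hand":-1},{"dx":1.5,"dy":0,"dz":0,"roll":0,"hand":-1},{"dx":1.5,"dy":0,"dz":0,"roll":0,"hand":-1},{"dx":1.5,"dy":0,"dz":0,"roll":0,"hand":-1},{"dx":1.5,"dy":0,"dz":0,"roll":0,"hand":-1},{"dx":1.5,"dy":0,"dz":0,"roll":0,"hand":-1},{"dx":1.5,"dy":0,"dz":0,"roll":0,"hand":-1}]'; python3 -c "
from h import *
print(manip.state()['wrist_force'])"
```

```text
clock: 14.1
tcp_pos: [0.5563, -0.2108, 0.1988]
eef_rot: [-3.121, 0.355, 0.001]
wrist_force: [-5.3, 0.5, 0.1]
width: 0.0289
grasp_force: 69.7
[-5.31472229  0.54562737  0.13218466]
```

```bash
python3 -m inch '[{"dx":-1,"dy":0,"dz":0,"roll":0,"hand":-1},{"dx":-2,"dy":0,"dz":0,"roll":0,"hand":-1},{"dx":-2,"dy":0,"dz":3,"roll":0,"hand":-1},{"dx":-2,"dy":0,"dz":6,"roll":0,"hand":-1},{"dx":-2,"dy":0,"dz":8,"roll":0,"hand":-1},{"dx":-2,"dy":0,"dz":10,"roll":0,"hand":-1},{"dx":-2,"dy":0,"dz":11,"roll":0,"hand":-1},{"dx":-2,"dy":0,"dz":12,"roll":0,"hand":-1},{"dx":-2,"dy":0,"dz":12,"roll":0,"hand":-1},{"dx":-2,"dy":0,"dz":12,"roll":0,"hand":-1}]'; python3 -c "
from h import *
print(manip.state()['wrist_force'])"
```

```text
clock: 15.35
tcp_pos: [0.5547, -0.2105, 0.1869]
eef_rot: [3.121, -0.355, 0.0]
wrist_force: [0.1, -0.4, -2.3]
width: 0.0291
grasp_force: 69.7
[ 0.05666347 -0.42699096 -2.2937314 ]
```

```bash
python3 -m inch '[{"dx":0,"dy":0,"dz":0.5,"roll":0,"hand":-1},{"dx":0,"dy":0,"dz":1,"roll":0,"hand":-1},{"dx":0,"dy":0,"dz":1.5,"roll":0,"hand":-1},{"dx":0,"dy":0,"dz":1.5,"roll":0,"hand":-0.2},{"dx":0,"dy":0,"dz":1.5,"roll":0,"hand":-0.1},{"dx":0,"dy":0,"dz":1.5,"roll":0,"hand":0.1},{"dx":0,"dy":0,"dz":1.5,"roll":0,"hand":0.5},{"dx":0,"dy":0,"dz":1.5,"roll":0,"hand":1},{"dx":0,"dy":0,"dz":1.5,"roll":0,"hand":1},{"dx":0,"dy":0,"dz":1.5,"roll":0,"hand":1}]'
python3 - <<'E'
from h import *
print(manip.state()['wrist_force'])
a=snap('side');np.savez('d4.npz',P=a['P'],i=a['img'])
cv2.imwrite('pics/p4.png',cv2.resize(a['img'][130:270,360:480],None,fx=4,fy=4,interpolation=2))
E
```

```text
clock: 16.6
tcp_pos: [0.5547, -0.2105, 0.1854]
eef_rot: [3.122, -0.355, 0.0]
wrist_force: [0.2, -0.7, -0.1]
width: 0.0854
grasp_force: 0.0
[ 0.16472125 -0.67611967 -0.14196406]
```

View pics/p4.png

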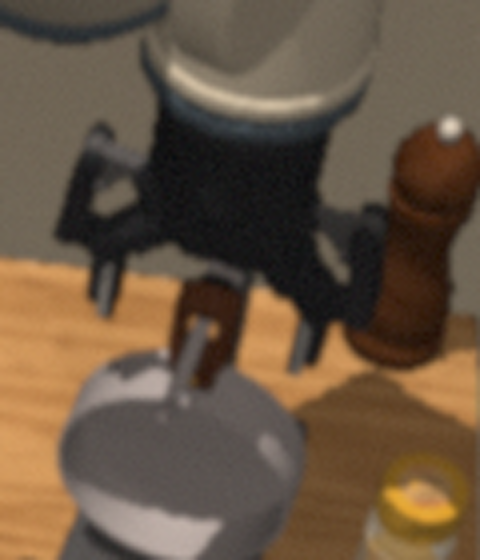

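The large pan hangs on the rod with its eye at crop (200,330), and the fingers are clear of it.

```bash
python3 -c "
from h import *
go([.489,.1615,.27],.15)"; python3 -m inch '[{"dx":0,"dy":0,"dz":-40,"roll":0,"hand":1},{"dx":0,"dy":0,"dz":-90,"roll":0,"hand":1},{"dx":-10,"dy":-30,"dz":-110,"roll":0,"hand":1},{"dx":-30,"dy":-80,"dz":-110,"roll":0,"hand":1},{"dx":-50,"dy":-130,"dz":-110,"roll":-0.1,"hand":1},{"dx":-80,"dy":-185,"dz":-110,"roll":-0.2,"hand":1},{"dx":-110,"dy":-240,"dz":-100,"roll":-0.3,"hand":1},{"dx":-130,"dy":-290,"dz":-90,"roll":-0.376,"hand":1},{"dx":-143,"dy":-330,"dz":-85,"roll":-0.376,"hand":1},{"dx":-143,"dy":-345,"dz":-85,"roll":-0.376,"hand":1}]'
python3 - <<'E'
from h import *
go([.489,.1615,.164],.15)
a=snap('side');np.savez('d5.npz',P=a['P'],i=a['img'])
E
```

```text
shift [-147.4 -347.7  -84.6] roll -0.376 q6 1.33 t 16.65 tilt [-0. -0. -1.]
clock: 17.9
tcp_pos: [0.4919, 0.1598, 0.2701]
eef_rot: [-3.132, -0.239, 0.001]
wrist_force: [-0.5, -0.8, 0.9]
width: 0.0856
grasp_force: 0.0
shift [ -2.6  -2.1 106.1] roll 0.002 q6 1.62 t 17.9 tilt [-0.001 -0.    -1.   ]
```

```bash
python3 -m inch '[{"dx":-3,"dy":-2,"dz":10,"roll":0,"hand":1},{"dx":-3,"dy":-2,"dz":30,"roll":0,"hand":1},{"dx":-3,"dy":-2,"dz":55,"roll":0,"hand":1},{"dx":-3,"dy":-2,"dz":80,"roll":0,"hand":1},{"dx":-3,"dy":-2,"dz":98,"roll":0,"hand":1},{"dx":-3,"dy":-2,"dz":106,"roll":0,"hand":1},{"dx":-3,"dy":-2,"dz":106,"roll":0,"hand":1},{"dx":-3,"dy":-2,"dz":106,"roll":0,"hand":1},{"dx":-3,"dy":-2,"dz":106,"roll":0,"hand":0},{"dx":-3,"dy":-2,"dz":106,"roll":0,"hand":-0.1}]' 70
python3 - <<'E'
from h import *
go([.489,.1615,.164],.15)
d=np.load('d5.npz');P=d['P'];i=d['i'].astype(int)
w=snap('wrist');P=w['P'];z=P[...,2];I=w['img'].astype(int)
m=((z>.15)&(z<.21)&(I[...,2]>1.4*I[...,0])).astype(np.uint8)
n,L,S,C=cv2.connectedComponentsWithStats(m)
for k in range(1,n):
    if S[k,4]>150:
        q=P[L==k];print(S[k],np.round(np.median(q,0),4),np.round(np.percentile(q,[3,97],axis=0),4).tolist())
cv2.imwrite('pics/w2.png',w['img'])
E
```

```text
clock: 19.2
tcp_pos: [0.4896, 0.1594, 0.1647]
eef_rot: [-3.133, -0.235, -0.001]
wrist_force: [0.5, 0.1, -0.9]
width: 0.0518
grasp_force: 0.0
shift [-0.3 -2.1  0.7] roll -0.0 q6 1.62 t 19.2 tilt [ 0.001 -0.    -1.   ]
[ 265  125   91   59 4722] [0.5579 0.1724 0.1818] [[0.549, 0.1591, 0.1804], [0.5659, 0.186, 0.1831]]
[ 266  277   86   97 7236] [0.4963 0.1632 0.1934] [[0.4837, 0.15, 0.1576], [0.5021, 0.1772, 0.1964]]
[243 293  19  98 420] [0.4788 0.1834 0.1716] [[0.4744, 0.1828, 0.1617], [0.4955, 0.1872, 0.1981]]
[376 293  19  98 488] [0.4871 0.1325 0.1719] [[0.4822, 0.1316, 0.162], [0.5038, 0.1348, 0.1981]]
```

```bash
python3 -m inch '[{"dx":0.5,"dy":-2,"dz":0.5,"roll":0,"hand":-0.1},{"dx":0.5,"dy":-4,"dz":0.5,"roll":0,"hand":-0.1},{"dx":0.5,"dy":-4,"dz":0.5,"roll":0,"hand":-0.1},{"dx":0.5,"dy":-4,"dz":0.5,"roll":0,"hand":-1},{"dx":0.5,"dy":-4,"dz":0.5,"roll":0,"hand":-1},{"dx":0.5,"dy":-4,"dz":0.5,"roll":0,"hand":-1},{"dx":0.5,"dy":-4,"dz":0.5,"roll":0,"hand":-1},{"dx":0.5,"dy":-4,"dz":-5,"roll":0,"hand":-1},{"dx":0.5,"dy":-4,"dz":-20,"roll":0,"hand":-1},{"dx":0.5,"dy":-4,"dz":-40,"roll":0,"hand":-1}]' 70
python3 -m inch '[{"dx":0,"dy":0,"dz":-25,"roll":0,"hand":-1},{"dx":0,"dy":0,"dz":-50,"roll":0,"hand":-1},{"dx":0,"dy":0,"dz":-75,"roll":0,"hand":-1},{"dx":0,"dy":5,"dz":-90,"roll":0,"hand":-1},{"dx":0,"dy":20,"dz":-95,"roll":0,"hand":-1},{"dx":0,"dy":45,"dz":-95,"roll":0.05,"hand":-1},{"dx":0,"dy":75,"dz":-95,"roll":0.1,"hand":-1},{"dx":0,"dy":110,"dz":-95,"roll":0.2,"hand":-1},{"dx":0,"dy":140,"dz":-95,"roll":0.3,"hand":-1},{"dx":0,"dy":165,"dz":-95,"roll":0.376,"hand":-1}]'
python3 - <<'E'
from h import *
go([.433,-.1828,.26],-.2257)
b=snap('top');P=b['P'];i=b['img'].astype(int);z=P[...,2]
m=(i[...,2]>1.4*i[...,0])&(z>.19)&(z<.235)&(P[...,0]>.5)&(P[...,0]<.6)&(P[...,1]<-.17)&(P[...,1]>-.26)
q=P[m];print(len(q),np.round(np.median(q,0),4) if len(q) else '',cv2.minAreaRect((q[:,:2]*1000).astype(np.float32)) if len(q)>5 else '')
cv2.imwrite('pics/t6.png',cv2.resize(b['img'][130:250,380:480],None,fx=4,fy=4,interpolation=2));np.savez('d6.npz',P=P,i=b['img'])
E
```

```text
clock: 20.5
tcp_pos: [0.4892, 0.1633, 0.2054]
eef_rot: [3.133, 0.235, -0.001]
wrist_force: [1.0, -0.0, -1.7]
width: 0.0288
grasp_force: 69.1
clock: 21.75
tcp_pos: [0.5135, -0.0019, 0.2986]
eef_rot: [3.121, -0.361, -0.002]
wrist_force: [0.0, -0.7, -2.4]
width: 0.0291
grasp_force: 69.2
shift [-37.1 194.5  38.8] roll -0.004 q6 1.68 t 21.75 tilt [-0.001  0.    -1.   ]
244 [ 0.5562 -0.2097  0.216 ] ((559.0308837890625, -211.47853088378906), (29.622529983520508, 25.585372924804688), 78.60655975341797)
```

View pics/t6.png

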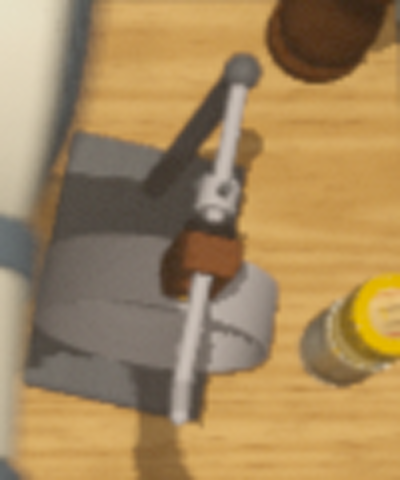

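The hung pan's handle is at crop (203,262), directly in front of the buffer and centred on the rod. Its bowl leans slightly towards the tip.

```bash
python3 -m inch '[{"dx":-14,"dy":30,"dz":0,"roll":0,"hand":-1},{"dx":-28,"dy":65,"dz":5,"roll":0,"hand":-1},{"dx":-33,"dy":105,"dz":10,"roll":0,"hand":-1},{"dx":-33,"dy":140,"dz":20,"roll":0,"hand":-1},{"dx":-33,"dy":170,"dz":30,"roll":-0.004,"hand":-1},{"dx":-33,"dy":188,"dz":40,"roll":-0.004,"hand":-1},{"dx":-33,"dy":194,"dz":60,"roll":-0.004,"hand":-1},{"dx":-33,"dy":194,"dz":80,"roll":-0.004,"hand":-1},{"dx":-33,"dy":194,"dz":92,"roll":-0.004,"hand":-1},{"dx":-33,"dy":194,"dz":97,"roll":-0.004,"hand":-1}]'
python3 - <<'E'
from h import *
go([.4372,-.1837,.199],-.2257)
a=snap('side');np.savez('d7.npz',P=a['P'],i=a['img'])
handle(a['P'],a['img'],(190,265,375,425))
cv2.imwrite('pics/p7.png',cv2.resize(a['img'][170:290,350:470],None,fx=4,fy=4,interpolation=2))
E
```

```text
clock: 23.05
tcp_pos: [0.4381, -0.1812, 0.2017]
eef_rot: [-3.122, 0.348, 0.001]
wrist_force: [0.7, -0.5, -1.8]
width: 0.0294
grasp_force: 69.9
shift [-0.3  2.6  2.7] roll 0.004 q6 1.27 t 23.05 tilt [-0.001 -0.    -1.   ]
294
[[ -9.5 -30.3 -45.2]
 [ -8.1 -11.7 -31.2]
 [ -3.9  -2.3 -18.1]
 [  6.5   9.3   5.1]
 [  9.5  11.8  17.6]]
```

```bash
python3 -m inch '[{"dx":0,"dy":2,"dz":2.5,"roll":0.004,"hand":-1},{"dx":4,"dy":2.6,"dz":2.7,"roll":0.004,"hand":-1},{"dx":10,"dy":2.6,"dz":2.7,"roll":0.004,"hand":-1},{"dx":16,"dy":2.6,"dz":2.7,"roll":0.004,"hand":-1},{"dx":23,"dy":2.6,"dz":2.7,"roll":0.004,"hand":-1},{"dx":30,"dy":2.6,"dz":2.7,"roll":0.004,"hand":-1},{"dx":37,"dy":2.6,"dz":2.7,"roll":0.004,"hand":-1},{"dx":44,"dy":2.6,"dz":2.7,"roll":0.004,"hand":-1},{"dx":51,"dy":2.6,"dz":2.7,"roll":0.004,"hand":-1},{"dx":55,"dy":2.6,"dz":2.7,"roll":0.004,"hand":-1}]'
python3 - <<'E'
from h import *
go([.5722-.072*.9746-.0034,-.2147+.072*.2237+.0008,.191],-.2257)
print(manip.state()['wrist_force'],manip.state()['wrist_torque'])
a=snap('side');np.savez('d8.npz',P=a['P'],i=a['img'])
cv2.imwrite('pics/p8.png',cv2.resize(a['img'][170:290,350:470],None,fx=4,fy=4,interpolation=2))
E
```

```text
clock: 24.35
tcp_pos: [0.4918, -0.1962, 0.1996]
eef_rot: [3.122, -0.354, 0.0]
wrist_force: [0.1, 0.2, -2.5]
width: 0.0292
grasp_force: 69.9
shift [7.  0.1 8.6] roll -0.0 q6 1.3 t 24.35 tilt [ 0. -0. -1.]
[ 0.11787243  0.18789599 -2.46083017] [-0.0183914   0.03875788  0.00712448]
```

View pics/p8.png

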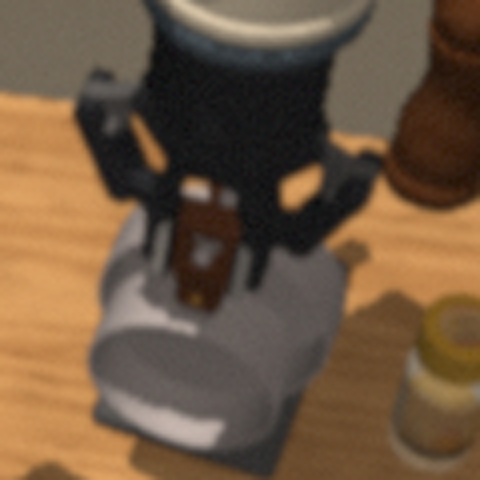

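The tip shows in the medium eye at crop (207,248), so that pan is threaded too. I have now viewed ten pictures, so I work from numbers from here.

```bash
python3 -m inch '[{"dx":3,"dy":0,"dz":2,"roll":0,"hand":-1},{"dx":6,"dy":0,"dz":5,"roll":0,"hand":-1},{"dx":7,"dy":0,"dz":8,"roll":0,"hand":-1},{"dx":9,"dy":0,"dz":8.5,"roll":0,"hand":-1},{"dx":12,"dy":0,"dz":10,"roll":0,"hand":-1},{"dx":16,"dy":0,"dz":12,"roll":0,"hand":-1},{"dx":20,"dy":0,"dz":12,"roll":0,"hand":-1},{"dx":24,"dy":0,"dz":12,"roll":0,"hand":-1},{"dx":28,"dy":0,"dz":12,"roll":0,"hand":-1},{"dx":30,"dy":0,"dz":12,"roll":0,"hand":-1}]'
python3 - <<'E'
from h import *
go([.5722-.0358*.9746-.0034,-.2147+.0358*.2237+.0008,.1875],-.2257)
print(manip.state()['wrist_force'])
E
```

```text
clock: 25.65
tcp_pos: [0.5209, -0.2029, 0.1877]
eef_rot: [3.121, -0.354, 0.0]
wrist_force: [0.9, -0.2, -1.9]
width: 0.0292
grasp_force: 69.9
shift [13.4  0.   0.2] roll -0.0 q6 1.32 t 25.65 tilt [ 0.  0. -1.]
[ 0.85930348 -0.1793622  -1.92154233]
```

```bash
python3 -m inch '[{"dx":1,"dy":0,"dz":0,"roll":0,"hand":-1},{"dx":2,"dy":0,"dz":0,"roll":0,"hand":-1},{"dx":3,"dy":0,"dz":0,"roll":0,"hand":-1},{"dx":4,"dy":0,"dz":0,"roll":0,"hand":-1},{"dx":5,"dy":0,"dz":0,"roll":0,"hand":-1},{"dx":6,"dy":0,"dz":0,"roll":0,"hand":-1},{"dx":7,"dy":0,"dz":0,"roll":0,"hand":-1},{"dx":8,"dy":0,"dz":0,"roll":0,"hand":-1},{"dx":9,"dy":0,"dz":0,"roll":0,"hand":-1},{"dx":9,"dy":0,"dz":0,"roll":0,"hand":-1}]'; python3 -c "
from h import *
print(manip.state()['wrist_force'],manip.state()['wrist_torque'])"
```

```text
clock: 26.9
tcp_pos: [0.5294, -0.2048, 0.1876]
eef_rot: [-3.122, 0.354, -0.0]
wrist_force: [0.4, -0.8, -3.0]
width: 0.0291
grasp_force: 69.9
[ 0.3619636  -0.79239859 -2.98522208] [ 0.00994301  0.06321879 -0.03364001]
```

```bash
python3 -m inch '[{"dx":0.5,"dy":0,"dz":0,"roll":0,"hand":-1},{"dx":1,"dy":0,"dz":0,"roll":0,"hand":-1},{"dx":1.5,"dy":0,"dz":0,"roll":0,"hand":-1},{"dx":2,"dy":0,"dz":0,"roll":0,"hand":-1},{"dx":2.5,"dy":0,"dz":0,"roll":0,"hand":-1},{"dx":3,"dy":0,"dz":0,"roll":0,"hand":-1},{"dx":3.5,"dy":0,"dz":0,"roll":0,"hand":-1},{"dx":4,"dy":0,"dz":0,"roll":0,"hand":-1},{"dx":4.5,"dy":0,"dz":0,"roll":0,"hand":-1},{"dx":4.5,"dy":0,"dz":0,"roll":0,"hand":-1}]'; python3 -c "
from h import *
print(manip.state()['wrist_force'],manip.state()['wrist_torque'])"
```

```text
clock: 28.15
tcp_pos: [0.5337, -0.2058, 0.1876]
eef_rot: [-3.121, 0.355, 0.0]
wrist_force: [-0.4, 0.3, -2.3]
width: 0.029
grasp_force: 69.9
[-0.43456611  0.34305205 -2.2937289 ] [-0.02046473  0.04087074  0.00172132]
```

```bash
python3 -m inch '[{"dx":0.5,"dy":0,"dz":0,"roll":0,"hand":-1},{"dx":1,"dy":0,"dz":0,"roll":0,"hand":-1},{"dx":1.5,"dy":0,"dz":0,"roll":0,"hand":-1},{"dx":2,"dy":0,"dz":0,"roll":0,"hand":-1},{"dx":2.5,"dy":0,"dz":0,"roll":0,"hand":-1},{"dx":2.5,"dy":0,"dz":0,"roll":0,"hand":-1},{"dx":2.5,"dy":0,"dz":0,"roll":0,"hand":-1},{"dx":2.5,"dy":0,"dz":0,"roll":0,"hand":-1},{"dx":2.5,"dy":0,"dz":0,"roll":0,"hand":-1},{"dx":2.5,"dy":0,"dz":0,"roll":0,"hand":-1}]'; python3 -c "
from h import *
print(manip.state()['wrist_force'],manip.state()['wrist_torque'])"
```

```text
clock: 29.4
tcp_pos: [0.5361, -0.2064, 0.1876]
eef_rot: [-3.121, 0.355, 0.0]
wrist_force: [-3.3, 0.9, -3.7]
width: 0.0288
grasp_force: 69.9
[-3.34621262  0.88405977 -3.74598145] [0.16359701 0.72807386 0.02090496]
```

```bash
python3 -m inch '[{"dx":0.3,"dy":0,"dz":0,"roll":0,"hand":-1},{"dx":0.6,"dy":0,"dz":0,"roll":0,"hand":-1},{"dx":1,"dy":0,"dz":0,"roll":0,"hand":-1},{"dx":1,"dy":0,"dz":0,"roll":0,"hand":-1},{"dx":1,"dy":0,"dz":0,"roll":0,"hand":-1},{"dx":1,"dy":0,"dz":0,"roll":0,"hand":-1},{"dx":1,"dy":0,"dz":0,"roll":0,"hand":-1},{"dx":1,"dy":0,"dz":0,"roll":0,"hand":-1},{"dx":1,"dy":0,"dz":0,"roll":0,"hand":-1},{"dx":1,"dy":0,"dz":0,"roll":0,"hand":-1}]'; python3 -c "
from h import *
print(manip.state()['wrist_force'],manip.state()['wrist_torque'],manip.state()['tcp_pos'])"
```

```text
clock: 30.65
tcp_pos: [0.5369, -0.2065, 0.1876]
eef_rot: [-3.121, 0.355, 0.001]
wrist_force: [-6.6, 1.0, -3.5]
width: 0.0292
grasp_force: 69.8
[-6.58071801  1.03624282 -3.52446132] [ 0.2438682   0.96649824 -0.01998167] [ 0.53688399 -0.20651875  0.18757671]
```

```bash
python3 -m inch '[{"dx":-1,"dy":0,"dz":0,"roll":0,"hand":-1},{"dx":-2,"dy":0,"dz":0,"roll":0,"hand":-1},{"dx":-2,"dy":0,"dz":1,"roll":0,"hand":-1},{"dx":-2,"dy":0,"dz":2,"roll":0,"hand":-1},{"dx":-2,"dy":0,"dz":2.3,"roll":0,"hand":-1},{"dx":-2,"dy":0,"dz":2.3,"roll":0,"hand":-0.2},{"dx":-2,"dy":0,"dz":2.3,"roll":0,"hand":-0.1},{"dx":-2,"dy":0,"dz":2.3,"roll":0,"hand":0.1},{"dx":-2,"dy":0,"dz":2.3,"roll":0,"hand":0.6},{"dx":-2,"dy":0,"dz":2.3,"roll":0,"hand":1}]'
python3 -c "
from h import *
print(manip.state()['wrist_force'])
go([.5542,.171,.25],.15)"
```

```text
clock: 31.9
tcp_pos: [0.5352, -0.2062, 0.1854]
eef_rot: [-3.122, 0.355, -0.0]
wrist_force: [-0.5, -0.7, -0.2]
width: 0.0808
grasp_force: 0.0
[-0.51799003 -0.65347378 -0.19185983]
shift [ -66.1 -371.8  -64.6] roll -0.376 q6 1.33 t 31.9 tilt [ 0. -0. -1.]
```

```bash
python3 -m inch '[{"dx":0,"dy":0,"dz":-40,"roll":0,"hand":1},{"dx":0,"dy":0,"dz":-90,"roll":0,"hand":1},{"dx":-5,"dy":-30,"dz":-105,"roll":0,"hand":1},{"dx":-15,"dy":-80,"dz":-105,"roll":0,"hand":1},{"dx":-25,"dy":-130,"dz":-105,"roll":-0.1,"hand":1},{"dx":-35,"dy":-185,"dz":-100,"roll":-0.2,"hand":1},{"dx":-45,"dy":-240,"dz":-90,"roll":-0.3,"hand":1},{"dx":-55,"dy":-295,"dz":-80,"roll":-0.35,"hand":1},{"dx":-63,"dy":-340,"dz":-70,"roll":-0.35,"hand":1},{"dx":-66,"dy":-371,"dz":-65,"roll":-0.35,"hand":1}]'
python3 - <<'E'
from h import *
w=snap('wrist');b=snap('top')
go([.5545,.1722,.1505],.124)
P=b['P'];i=b['img'].astype(int);z=P[...,2]
m=(i[...,2]>1.4*i[...,0])&(z>.17)&(z<.235)&(P[...,0]>.49)&(P[...,0]<.6)&(P[...,1]<-.17)&(P[...,1]>-.26)
q=P[m]; s=((q[:,:2]-[.5722,-.2147])@[.9746,-.2237])*1000; o=((q[:,:2]-[.5722,-.2147])@[.2237,.9746])*1000
k=q[:,2]>.2; print('hung',len(q)); 
for a in range(-60,20,4):
    kk=(abs(s-a)<=2)
    if kk.sum()>2: print(a,kk.sum(),'zmax',np.round(np.percentile(q[kk,2],95),4),'o',np.round(np.percentile(o[kk],[3,97]),1))
E
```

```text
clock: 33.15
tcp_pos: [0.5536, 0.1723, 0.2498]
eef_rot: [-3.135, -0.197, 0.001]
wrist_force: [0.1, -0.4, 0.4]
width: 0.0852
grasp_force: 0.0
shift [ 0.6  0.8 99.2] roll 0.003 q6 1.64 t 33.25 tilt [-0.001 -0.001 -1.   ]
hung 466
-44 53 zmax 0.2171 o [-12.1  12.3]
-40 56 zmax 0.2192 o [-12.5  14.1]
-36 47 zmax 0.2183 o [-13.7  14.7]
-32 42 zmax 0.2181 o [-13.6  14.6]
-28 41 zmax 0.2185 o [-12.7  14.4]
-24 34 zmax 0.2184 o [-12.2  12.8]
-20 48 zmax 0.2194 o [-13.6  14.3]
-16 43 zmax 0.2181 o [-13.7  14.6]
-12 39 zmax 0.2183 o [-13.3  14.6]
-8 37 zmax 0.2177 o [-12.9  13.9]
-4 24 zmax 0.2174 o [-9.5 10.2]
```

```bash
python3 -m inch '[{"dx":0.5,"dy":0,"dz":20,"roll":0,"hand":1},{"dx":0.5,"dy":0,"dz":45,"roll":0,"hand":1},{"dx":0.5,"dy":0,"dz":70,"roll":0,"hand":1},{"dx":0.5,"dy":0,"dz":90,"roll":0,"hand":1},{"dx":0.5,"dy":0,"dz":99,"roll":0,"hand":1},{"dx":0.5,"dy":0,"dz":99,"roll":0,"hand":1},{"dx":0.5,"dy":0,"dz":99,"roll":0,"hand":0.3},{"dx":0.5,"dy":0,"dz":99,"roll":0,"hand":0},{"dx":0.5,"dy":0,"dz":99,"roll":0,"hand":-0.1},{"dx":0.5,"dy":0,"dz":99,"roll":0,"hand":-0.1}]'
python3 - <<'E'
from h import *
go([.5545,.1722,.1505],.124)
w=snap('wrist');P=w['P'];z=P[...,2];I=w['img'].astype(int)
m=((z>.14)&(z<.195)&(I[...,2]>1.4*I[...,0])).astype(np.uint8)
n,L,S,C=cv2.connectedComponentsWithStats(m)
for k in range(1,n):
    if S[k,4]>600:
        q=P[L==k];q=q[q[:,2]>.176];print(S[k],np.round(np.median(q,0),4),cv2.minAreaRect((q[:,:2]*1000).astype(np.float32)))
E
```

```text
clock: 34.5
tcp_pos: [0.5546, 0.1703, 0.1515]
eef_rot: [-3.136, -0.194, -0.0]
wrist_force: [0.1, 0.4, 0.1]
width: 0.0387
grasp_force: 0.0
shift [ 0.1 -1.9  1. ] roll -0.0 q6 1.64 t 34.5 tilt [ 0. -0. -1.]
[ 270  278   86   94 7012] [0.5599 0.1726 0.1817] ((557.5547485351562, 172.482177734375), (19.167858123779297, 30.090578079223633), 6.04630184173584)
```

```bash
python3 -m inch '[{"dx":0,"dy":-2,"dz":0.7,"roll":0.015,"hand":-0.1},{"dx":0,"dy":-2,"dz":0.7,"roll":0.015,"hand":-0.1},{"dx":0,"dy":-2,"dz":0.7,"roll":0.015,"hand":-1},{"dx":0,"dy":-2,"dz":0.7,"roll":0.015,"hand":-1},{"dx":0,"dy":-2,"dz":0.7,"roll":0.015,"hand":-1},{"dx":0,"dy":-2,"dz":0.7,"roll":0.015,"hand":-1},{"dx":0,"dy":-2,"dz":-6,"roll":0.015,"hand":-1},{"dx":0,"dy":-2,"dz":-20,"roll":0.015,"hand":-1},{"dx":0,"dy":-2,"dz":-40,"roll":0.015,"hand":-1},{"dx":0,"dy":-2,"dz":-65,"roll":0.015,"hand":-1}]' 70
python3 -m inch '[{"dx":0,"dy":0,"dz":-25,"roll":0,"hand":-1},{"dx":0,"dy":0,"dz":-50,"roll":0,"hand":-1},{"dx":-5,"dy":10,"dz":-70,"roll":0,"hand":-1},{"dx":-15,"dy":25,"dz":-80,"roll":0,"hand":-1},{"dx":-30,"dy":50,"dz":-85,"roll":0,"hand":-1},{"dx":-50,"dy":75,"dz":-85,"roll":0.05,"hand":-1},{"dx":-70,"dy":105,"dz":-85,"roll":0.1,"hand":-1},{"dx":-90,"dy":135,"dz":-85,"roll":0.2,"hand":-1},{"dx":-105,"dy":165,"dz":-85,"roll":0.3,"hand":-1},{"dx":-115,"dy":190,"dz":-85,"roll":0.33,"hand":-1}]'
python3 -c "
from h import *
go([.4372,-.1837,.199],-.2257)"
```

```text
clock: 35.8
tcp_pos: [0.5542, 0.1722, 0.2176]
eef_rot: [-3.137, -0.171, 0.0]
wrist_force: [-0.0, 0.1, -2.2]
width: 0.0292
grasp_force: 69.1
clock: 37.05
tcp_pos: [0.4592, -0.0305, 0.3015]
eef_rot: [3.122, -0.351, -0.001]
wrist_force: [0.4, 0.2, -1.2]
width: 0.0291
grasp_force: 69.1
shift [ 12.7 154.2 102.5] roll 0.002 q6 1.6 t 37.05 tilt [-0.  0. -1.]
```

```bash
python3 -m inch '[{"dx":3,"dy":35,"dz":10,"roll":0,"hand":-1},{"dx":6,"dy":70,"dz":20,"roll":0,"hand":-1},{"dx":9,"dy":105,"dz":35,"roll":0,"hand":-1},{"dx":12,"dy":135,"dz":55,"roll":0,"hand":-1},{"dx":12.5,"dy":150,"dz":75,"roll":0,"hand":-1},{"dx":12.5,"dy":153,"dz":92,"roll":0,"hand":-1},{"dx":12.5,"dy":153,"dz":102,"roll":0,"hand":-1},{"dx":12.5,"dy":153,"dz":102,"roll":0,"hand":-1},{"dx":12.5,"dy":153,"dz":102,"roll":0,"hand":-1},{"dx":12.5,"dy":153,"dz":102,"roll":0,"hand":-1}]'
python3 - <<'E'
from h import *
go([.4372,-.1837,.199],-.2257)
a=snap('side');np.savez('d9.npz',P=a['P'],i=a['img'])
handle(a['P'],a['img'],(190,265,375,425))
E
```

```text
clock: 38.3
tcp_pos: [0.4396, -0.1811, 0.1999]
eef_rot: [3.122, -0.346, 0.002]
wrist_force: [-0.1, -1.1, -1.0]
width: 0.029
grasp_force: 69.3
shift [-1.7  3.   0.9] roll 0.005 q6 1.28 t 38.3 tilt [ 0.001  0.    -1.   ]
274
[[ -8.9 -31.1 -44.9]
 [ -7.  -11.6 -31.3]
 [ -3.1  -2.2 -19. ]
 [  6.1   8.9   7.1]
 [  9.1  11.6  19. ]]
```

```bash
python3 -m inch '[{"dx":0,"dy":2,"dz":0.9,"roll":0.005,"hand":-1},{"dx":3,"dy":3,"dz":0.9,"roll":0.005,"hand":-1},{"dx":9,"dy":3,"dz":0.9,"roll":0.005,"hand":-1},{"dx":15,"dy":3,"dz":0.9,"roll":0.005,"hand":-1},{"dx":21,"dy":3,"dz":0.9,"roll":0.005,"hand":-1},{"dx":27,"dy":3,"dz":0.9,"roll":0.005,"hand":-1},{"dx":34,"dy":3,"dz":0.9,"roll":0.005,"hand":-1},{"dx":40,"dy":3,"dz":1.5,"roll":0.005,"hand":-1},{"dx":45,"dy":3,"dz":2,"roll":0.005,"hand":-1},{"dx":46,"dy":3,"dz":2,"roll":0.005,"hand":-1}]'
python3 - <<'E'
from h import *
go([.5722-.079*.9746-.0034,-.2147+.079*.2237+.0008,.194],-.2257)
print(manip.state()['wrist_force'],manip.state()['wrist_torque'])
E
```

```text
clock: 39.6
tcp_pos: [0.4838, -0.1942, 0.1973]
eef_rot: [-3.122, 0.355, -0.0]
wrist_force: [-0.3, -0.6, -2.3]
width: 0.0292
grasp_force: 69.3
shift [8.3 0.1 3.3] roll -0.0 q6 1.3 t 39.6 tilt [ 0. -0. -1.]
[-0.34713459 -0.64137373 -2.25389788] [-0.00798444  0.00673563  0.05783674]
```

```bash
python3 -m inch '[{"dx":2,"dy":0,"dz":0.6,"roll":0,"hand":-1},{"dx":4.3,"dy":0,"dz":1.3,"roll":0,"hand":-1},{"dx":6.3,"dy":0,"dz":2.3,"roll":0,"hand":-1},{"dx":8.3,"dy":0,"dz":3.3,"roll":0,"hand":-1},{"dx":10.3,"dy":0,"dz":4.5,"roll":0,"hand":-1},{"dx":12.3,"dy":0,"dz":5.8,"roll":0,"hand":-1},{"dx":14.3,"dy":0,"dz":7,"roll":0,"hand":-1},{"dx":16.3,"dy":0,"dz":8.3,"roll":0,"hand":-1},{"dx":20.3,"dy":0,"dz":9.8,"roll":0,"hand":-1},{"dx":23,"dy":0,"dz":9.8,"roll":0,"hand":-1}]'
python3 - <<'E'
from h import *
go([.5178,-.2022,.1875],-.2257)
print(manip.state()['wrist_force'],manip.state()['wrist_torque'])
E
```

```text
clock: 40.85
tcp_pos: [0.5062, -0.1994, 0.1874]
eef_rot: [-3.122, 0.354, 0.0]
wrist_force: [0.6, -0.0, -1.7]
width: 0.0296
grasp_force: 69.3
shift [12.   0.1 -0.1] roll -0.0 q6 1.31 t 40.85 tilt [-0. -0. -1.]
[ 0.64994781 -0.03837174 -1.69990849] [-0.01036685 -0.04781437 -0.00462306]
```

```bash
python3 -m inch '[{"dx":1,"dy":0,"dz":0,"roll":0,"hand":-1},{"dx":2,"dy":0,"dz":0,"roll":0,"hand":-1},{"dx":3,"dy":0,"dz":0,"roll":0,"hand":-1},{"dx":4,"dy":0,"dz":0,"roll":0,"hand":-1},{"dx":5,"dy":0,"dz":0,"roll":0,"hand":-1},{"dx":6,"dy":0,"dz":0,"roll":0,"hand":-1},{"dx":7,"dy":0,"dz":0,"roll":0,"hand":-1},{"dx":8,"dy":0,"dz":0,"roll":0,"hand":-1},{"dx":9,"dy":0,"dz":0,"roll":0,"hand":-1},{"dx":9,"dy":0,"dz":0,"roll":0,"hand":-1}]'
python3 - <<'E'
from h import *
print(manip.state()['wrist_force'],manip.state()['wrist_torque'])
E
```

```text
clock: 42.1
tcp_pos: [0.5147, -0.2014, 0.1875]
eef_rot: [-3.122, 0.355, -0.0]
wrist_force: [-0.0, -0.7, -1.7]
width: 0.0291
grasp_force: 69.3
[-0.00772509 -0.66837626 -1.72184146] [ 0.01476629 -0.03268925 -0.05228835]
```

```bash
python3 -m inch '[{"dx":0.5,"dy":0,"dz":0,"roll":0,"hand":-1},{"dx":1,"dy":0,"dz":0,"roll":0,"hand":-1},{"dx":1.5,"dy":0,"dz":0,"roll":0,"hand":-1},{"dx":2,"dy":0,"dz":0,"roll":0,"hand":-1},{"dx":2.5,"dy":0,"dz":0,"roll":0,"hand":-1},{"dx":3,"dy":0,"dz":0,"roll":0,"hand":-1},{"dx":3.5,"dy":0,"dz":0,"roll":0,"hand":-1},{"dx":3.5,"dy":0,"dz":0,"roll":0,"hand":-1},{"dx":3.5,"dy":0,"dz":0,"roll":0,"hand":-1},{"dx":3.5,"dy":0,"dz":0,"roll":0,"hand":-1}]'
python3 - <<'E'
from h import *
print(manip.state()['wrist_force'],manip.state()['wrist_torque'])
E
```

```text
clock: 43.35
tcp_pos: [0.5176, -0.202, 0.1874]
eef_rot: [-3.121, 0.355, 0.002]
wrist_force: [-5.2, 0.1, -1.9]
width: 0.029
grasp_force: 69.3
[-5.15540312  0.14163007 -1.88786173] [ 0.2396164   0.86366176 -0.0588768 ]
```

```bash
python3 -m inch '[{"dx":0.2,"dy":0,"dz":0,"roll":0,"hand":-1},{"dx":0.4,"dy":0,"dz":0,"roll":0,"hand":-1},{"dx":0.6,"dy":0,"dz":0,"roll":0,"hand":-1},{"dx":0.6,"dy":0,"dz":0,"roll":0,"hand":-1},{"dx":0.6,"dy":0,"dz":0,"roll":0,"hand":-1},{"dx":0.6,"dy":0,"dz":0,"roll":0,"hand":-1},{"dx":0.6,"dy":0,"dz":0,"roll":0,"hand":-1},{"dx":0.6,"dy":0,"dz":0,"roll":0,"hand":-1},{"dx":0.6,"dy":0,"dz":0,"roll":0,"hand":-1},{"dx":0.6,"dy":0,"dz":0,"roll":0,"hand":-1}]'
python3 - <<'E'
from h import *
print(manip.state()['wrist_force'],manip.state()['wrist_torque'])
E
```

```text
clock: 44.6
tcp_pos: [0.5179, -0.202, 0.1874]
eef_rot: [-3.121, 0.354, 0.002]
wrist_force: [-7.6, 1.6, -0.5]
width: 0.0288
grasp_force: 69.4
[-7.58935151  1.64599485 -0.52923532] [ 0.16163211  1.14857552 -0.03047375]
```

```bash
python3 -m inch '[{"dx":-1,"dy":0,"dz":0,"roll":0,"hand":-1},{"dx":-2,"dy":0,"dz":0,"roll":0,"hand":-1},{"dx":-2.2,"dy":0,"dz":1,"roll":0,"hand":-1},{"dx":-2.2,"dy":0,"dz":2,"roll":0,"hand":-1},{"dx":-2.2,"dy":0,"dz":2.2,"roll":0,"hand":-1},{"dx":-2.2,"dy":0,"dz":2.2,"roll":0,"hand":-0.2},{"dx":-2.2,"dy":0,"dz":2.2,"roll":0,"hand":-0.1},{"dx":-2.2,"dy":0,"dz":2.2,"roll":0,"hand":0.1},{"dx":-2.2,"dy":0,"dz":2.2,"roll":0,"hand":0.6},{"dx":-2.2,"dy":0,"dz":2.2,"roll":0,"hand":1}]'
python3 -m inch '[{"dx":0,"dy":0,"dz":0,"roll":0,"hand":1},{"dx":0,"dy":0,"dz":-30,"roll":0,"hand":1},{"dx":0,"dy":0,"dz":-70,"roll":0,"hand":1},{"dx":0,"dy":0,"dz":-110,"roll":0,"hand":1},{"dx":0,"dy":-40,"dz":-130,"roll":0,"hand":1},{"dx":0,"dy":-90,"dz":-130,"roll":0,"hand":1},{"dx":0,"dy":-140,"dz":-130,"roll":0,"hand":1},{"dx":0,"dy":-190,"dz":-130,"roll":0,"hand":1},{"dx":0,"dy":-210,"dz":-130,"roll":0,"hand":1},{"dx":0,"dy":-210,"dz":-130,"roll":0,"hand":1}]'
python3 - <<'E'
from h import *
b=snap('top')
P=b['P'];i=b['img'].astype(int);z=P[...,2]
m=(i[...,2]>1.4*i[...,0])&(z>.17)&(z<.235)&(P[...,0]>.47)&(P[...,0]<.6)&(P[...,1]<-.17)&(P[...,1]>-.26)
q=P[m]; s=((q[:,:2]-[.5722,-.2147])@[.9746,-.2237])*1000; o=((q[:,:2]-[.5722,-.2147])@[.2237,.9746])*1000
for a in range(-80,20,4):
    kk=(abs(s-a)<=2)
    if kk.sum()>2: print(a,kk.sum(),'zmax',np.round(np.percentile(q[kk,2],95),4),'o',np.round(np.percentile(o[kk],[3,97]),1))
for n in ('top','side'):
    w=snap(n);Q=w['P'];J=w['img'].astype(int)
    S=((Q[...,:2]-[.5722,-.2147])@[.9746,-.2237]);O=((Q[...,:2]-[.5722,-.2147])@[.2237,.9746])
    g=((J.max(-1)-J.min(-1))<35)&(abs(O)<.07)&(S>-.09)&(S<.05)&(Q[...,2]>.02)&(Q[...,2]<.17)
    for zz in np.arange(.03,.17,.02):
        k=g&(abs(Q[...,2]-zz)<.01)
        if k.sum()>5: print(n,round(zz,2),k.sum(),np.round(np.percentile(S[k]*1000,[2,25,50,75,98])),np.round(np.percentile(O[k]*1000,[2,98])))
E
```

```text
clock: 45.85
tcp_pos: [0.5165, -0.2018, 0.1854]
eef_rot: [3.122, -0.354, 0.0]
wrist_force: [-0.4, -0.3, 0.1]
width: 0.081
grasp_force: 0.0
clock: 47.1
tcp_pos: [0.5637, 0.0036, 0.3153]
eef_rot: [3.122, -0.352, -0.0]
wrist_force: [0.4, 0.3, 0.4]
width: 0.0858
grasp_force: 0.0
-60 70 zmax 0.2189 o [-11.9  12.6]
-56 55 zmax 0.2181 o [-12.9  14.5]
-52 44 zmax 0.2182 o [-13.   14.7]
-48 46 zmax 0.2185 o [-13.5  14.8]
-44 32 zmax 0.2184 o [-12.8  12.6]
-40 42 zmax 0.2186 o [-11.1  12.8]
-36 49 zmax 0.2179 o [-13.9  14.7]
-32 43 zmax 0.2189 o [-13.7  14.6]
-28 43 zmax 0.2184 o [-12.7  14.6]
-24 31 zmax 0.2185 o [-12.8  12.8]
-20 47 zmax 0.2182 o [-13.8  14.4]
-16 46 zmax 0.2189 o [-13.7  14.4]
-12 41 zmax 0.2183 o [-13.   14.5]
-8 34 zmax 0.219 o [-15.3  14.1]
-4 21 zmax 0.2181 o [-9.3 10.5]
0 7 zmax 0.2156 o [-12.2   9.3]
top 0.05 71 [-61. -57. -53. -49. -14.] [-16.  46.]
top 0.07 154 [-62. -57. -51. -33. -13.] [-56.  53.]
top 0.09 74 [-62. -54. -40. -24.   2.] [-58.  59.]
top 0.11 306 [-61. -49. -38. -21.   7.] [-54.  58.]
top 0.13 596 [-60. -40. -24. -10.   6.] [-51.  50.]
top 0.15 286 [-53. -18.  -9.   0.   8.] [-36.  34.]
top 0.17 6 [-60. -58. -46. -36. -20.] [-2. 11.]
side 0.05 217 [-64. -56. -45. -35.  -0.] [-49.  18.]
side 0.07 565 [-65. -48. -35. -29.   4.] [-54.  55.]
side 0.09 136 [-65. -50. -38. -25.   5.] [-59.  59.]
side 0.11 407 [-64. -50. -40. -25.   0.] [-58.  56.]
side 0.13 744 [-64. -45. -30. -18.   3.] [-51.  49.]
side 0.15 245 [-63. -25. -15.  -6.   4.] [-34.  31.]
side 0.17 19 [-63. -62. -60. -59. -55.] [-11.  11.]
```

```bash
python3 -c "
from h import *
print(manip.job_done())"
```

```text
the job is handed in; nothing more can be done
None
```

All three saucepans hang nested on the hook, largest first; each was pushed home at about 5–8 N by the wrist sensor, the robot is clear of everything, and the job was handed in at about 47 s, with no verdict given.

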